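Refit the pulled-off hob knob and hold it pressed in

TASK

One knob of the two-zone glass hob has been pulled off for cleaning, and the trim ring round its bare spindle has lifted out of the glass. First press that ring down until it sits fully home on the glass, then pick up the loose knob, turn it so that the flat in its socket meets the flat of the D-shaped spindle, and push it on to the bottom of its socket. Keep pressing, so that the push-to-turn spindle goes all the way in, and finish while still holding the knob pressed in there; leave the other knob at its off mark, and the jars and lunch box where they stand.

Things in the scene. Friction and masses are not known exactly. Their poses are not given: they have to be found in the camera images.
- hob: Black glass hob with a thin steel edge, fixed in the counter: 510 mm front to back (its x), 290 mm wide (its y), glass top 6 mm above the counter. Origin: centre of its underside, on the counter; x points away from the front edge. Two controls near the front edge, at x = -195 mm, y = +60 and -60 mm: one bare, one with its knob on (which is which varies).
- spindle_tip (a point): Centre of the top end of the bare spindle, an upright steel D-shaft: 10 mm diameter with one flat 2.5 mm from its axis, top edge chamfered 1.2 mm, D-shaped for its upper 15.5 mm. z up along the shaft; x points from the axis to the flat (within about 0.65 rad of the hob's x). 21.5 mm above the glass when not pressed. It turns only stiffly (0.12 N m).
- plunger (a joint): How far the bare spindle is pushed in, in m: 0 at rest, 0.0035 fully in. A spring pushes it back up: about 5 N to start it, 8.5 N when fully in.
- ring_top (a point): Centre of the upper face of the steel trim ring round the bare spindle: a flat ring, 60 mm outside and 22 mm inside diameter, 2.5 mm thick, with a short collar below that clips into the glass; the spindle stands up through its hole and moves freely in it. z points up.
- trim_ring (a joint): How far the trim ring stands proud of its seat on the glass, in m: 0 fully seated (upper face 2.5 mm above the glass), at the start 0.004 to 0.006. It slides straight down against about 5 N of friction and stays where it is left.
- knob: Loose satin metal knob, about 60 g, upright on the counter beside the hob. Round skirt 46 mm wide and 16 mm high; on it, from 16 to 34 mm above the underside, a bar grip along x, 42 mm long, 12 mm thick, its sides flat and parallel from x = -17 to +13 mm. The bar's +x end is pointed, with a dark line on top. Origin: centre of its underside; z up; x starts within 0.85 rad of the hob's x.
- knob_socket (a point): Inner end of the D-socket in the knob's underside, on its axis, 14 mm deep; axes as the knob. Socket 0.6 mm wider than the shaft all round, mouth flared 1.2 mm. Its flat is on the side of the bar's pointed end: the pointed end must point as the shaft's flat faces. Meets the spindle tip when fully on: underside then 7.5 mm above the glass, 4 mm when pressed in.
- fitted_knob_top (a point): Top centre of the other knob, of the same shape, fitted on the other control: 47.5 mm above the counter. To be left alone.
- fitted_knob (a joint): Turn of the fitted knob from its off mark, rad; 0 at the start. It turns against about 0.12 N m.
- spice_jar: Small glass jar with a cork, 45 mm in diameter, 82 mm high, on the counter on the other side of the hob from the knob. Origin: centre of its underside.
- seed_jar: Squat glass jar with a green lid, 68 mm in diameter, 72 mm high, on the counter right of the hob. Origin: centre of its underside.
- lunch_box: Clear food box with a lid, 136 x 96 mm, 52 mm high, on the counter left of the hob. Origin: centre of its underside.
Things that resemble listed ones, but are neither listed nor needed, are in the scene too. What is shaped like the part that bears spindle_tip but purple is not meant. What is shaped like the knob but red is not meant.

How it is judged:
By the outcome, as a careful person would: the job done as asked, in the order asked, and still so for the second after the job is handed in, while the arm keeps its last pose, push and grip.
It also fails if it takes over 48 s, if anything falls off the work surface, if the arm or the gripper's body presses on something with over 40 N, if the wrist force passes 120 N, or if a joint passes its speed limit or range.

ROBOT

A 6-joint arm with a two-finger parallel gripper is mounted at the origin on the work surface. World frame = base frame: x ahead of the robot, y to its left, z up, the work surface at z = 0. Lengths are in m, angles in rad, forces in N, time in s.
With the tool pointing down it reaches from about 0.3 to 1 m from the base axis. Payload 5.1 kg.
Tool frame: the origin (TCP) lies between the finger pads; the fingertips stand 17 mm ahead of it and the grasp point (between the pads) lies 2 mm behind it (tcp_to_tips is the z of the fingertips in the tool frame, in m); z points along the fingers, y is the line along which they close (so a half turn about z gives the same grasp; the last joint's range is limited). The gripper opens to 95 mm and grips with 3 to 60 N. Pads are 20 mm wide; open, the fingers measure 119 mm over their backs; the gripper's body (75 mm by 180 mm) begins 59 mm behind the grasp point.
Start: joints at [1.231, 0.124, 1.65, -0, 1.367, -0.083], TCP at [0.165, 0.629, 0.232] pointing down, gripper open.
Joint ranges: [-2.61, 2.61], [-1.02, 2.33], [0.03, 2.71], [-1.35, 4.49], [0.32, 2.68], [-2.91, 2.91]. Speed limits (rad/s): [2.57, 2.57, 3.14, 3.14, 3.14, 3.14].

INTERFACE

Orientations are given as [roll, pitch, yaw] about the fixed x, y, z axes, in that order (R = Rz(yaw) Ry(pitch) Rx(roll)).
In Python, from station import * gives the robot as it stands.
- The arm moves only by the shell command python3 -m handwheel 'ROWS' [FORCE]. ROWS is a JSON object whose one key "moves" holds a list of rows, each an object of numbers: "grip": the opening, from 0 (shut) to 1 (fully open); "x", "y", "z": the shift along the tool's x, y, z in mm; "ax", "ay", "az": the turn, a rotation vector about the tool's x, y, z in units of 5 degrees (1.0 is 5 degrees). In form: {"moves": [{"grip": .., "x": .., "y": .., "z": .., "ax": .., "ay": .., "az": ..}, ...]}. A call has 1 to 5 rows; each row is the pose to reach, as a shift and turn from the pose commanded when the call began, along the tool's axes at that moment; what a row does not reach only later rows make up. A row lasts 1/12 s, in which the tool goes at most 41.7 mm and 7.16 degrees, less where a joint would pass 70% of its speed; a pose out of reach is approached as far as the arm can. A call with a gripper value outside its range is refused whole. The fingers move at their own pace and stop on an object; FORCE is the grip in N (left out, the last holds). Time passes only in rows, so rows that repeat a pose let the fingers close. It gives the time, the measured TCP pose, the force, the opening and the grip force at its end, in the units of the state.
- sense(): the state, without advancing time (a new reading comes with each control period).
- get_image(name): name is "scene" or "top" or "wrist"; returns the picture (400x640x3 uint8, blue, green, red); there is no depth.
- camera_params(name): a dict with "fx", "fy", "cx", "cy" (pixels), "R" (3x3) and "t" (3): a world point X has camera coordinates R X + t. Camera axes: x right, y down, z forward; pixel columns grow to the right and rows downward; lengths in m; the calibration is good to about 2 mm. A picture is of the moment at which its call begins: read the wrist's pose just before it. camera_params takes no time and is no camera call; for the wrist camera it gives the pose at the moment of the call.
- job_done(): hands the job in; it is judged then, once.
The state is a dict: "time": time; "q": joint angles; "qvel": joint speeds; "joint_torque": joint torques, N m; "eef_pos": TCP position; "ee_rot": TCP orientation; "wrist_force": force on the tool from outside, world axes, zero at the start; "moment": the same for the moment, N m; "gripper_width": opening from 0.0 (shut) to 1.0 (fully open); "grip_force": force on a finger pad.
Only numpy, scipy, OpenCV 4.12 (cv2) and the standard library are available. Lean on these libraries where they do the work, as an engineer would, in place of code of your own. Each camera call takes 0.05 s, during which the arm holds its last target. There are 200 camera calls.

## Working session

There is one attempt and no reset: what is moved stays moved. The work goes in short steps, Python scripts to look and compute and a shell command to move; the robot and the scene stay as the last step left them, time stands still between calls to the robot, and variables do not carry over. Pictures are saved under pics/ and viewed, at most 10 in all, crops included, and the job is handed in when it is done.

```bash
mkdir -p pics; ls; python3 - <<'E'
from station import *
import cv2,numpy as np
s=sense();print({k:np.round(v,3).tolist() for k,v in s.items()})
for n in("scene","top","wrist"):
    p=camera_params(n);print(n,p["fx"],p["fy"],p["cx"],p["cy"],np.round(p["R"],4).tolist(),np.round(p["t"],4).tolist())
a=get_image("top");b=get_image("scene")
cv2.imwrite("pics/top.png",a);cv2.imwrite("pics/scene.png",b)
E
```

```text
pics
{'time': 0.0, 'q': [1.231, 0.125, 1.652, -0.0, 1.368, -0.083], 'qvel': [-0.003, 0.001, 0.0, -0.001, 0.002, 0.0], 'joint_torque': [-0.001, -41.761, -35.993, 0.077, 0.049, -0.0], 'eef_pos': [0.165, 0.628, 0.23], 'ee_rot': [-3.139, -0.0, 2.885], 'wrist_force': [-0.796, 0.717, -0.176], 'moment': [0.027, 0.053, -0.028], 'grip_force': 0.0, 'gripper_width': 0.997}
scene 392.75162589599637 392.75162589599637 320.25827181731626 202.3609942295604 [[-0.8206, 0.5714, -0.0009], [0.3037, 0.4347, -0.8478], [-0.4841, -0.696, -0.5303]] [0.4497, -0.1342, 1.2498]
top 454.2222660681296 454.2222660681296 329.5394397266496 200.99455290543037 [[-0.0217, -0.9998, 0.0031], [-0.973, 0.0204, -0.2298], [0.2297, -0.008, -0.9732]] [0.0138, 0.5797, 0.8955]
wrist 278.8226341375152 278.8226341375152 317.5819557440529 198.3796024745679 [[0.2543, 0.9671, -0.0029], [0.9328, -0.2445, 0.2646], [0.2552, -0.07, -0.9644]] [-0.6484, -0.0313, 0.3915]
```

View pics/top.png

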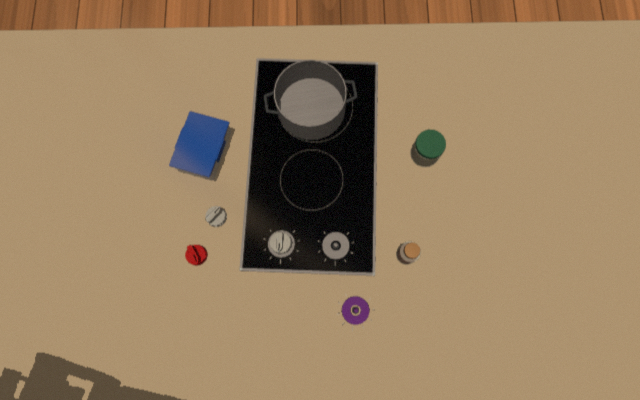

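View pics/scene.png

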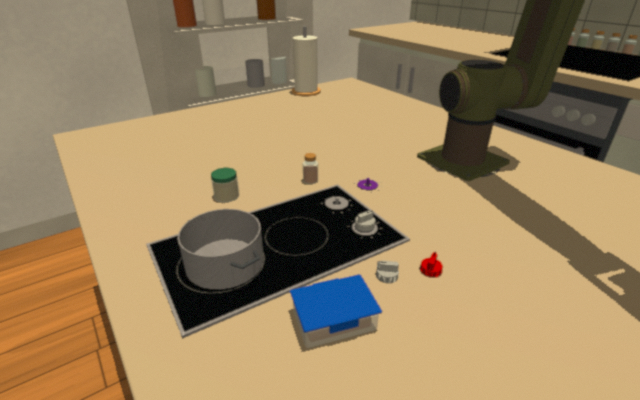

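The scene picture and the top picture agree. Candidates in top are the silver loose knob (216,216), the red decoy (197,255), the fitted knob (281,243), the bare spindle with ring (336,245) and the purple decoy (355,310). By the description I choose the silver knob at (216,216) and the ring at (336,245). In scene these are at (388,270) and (337,203).

```bash
cat > h.py <<'E'
import numpy as np,cv2
from station import *
from scipy.spatial.transform import Rotation as Ro
def P(n): 
    c=camera_params(n); return c
def ray(c,u,v):
    R=np.array(c["R"]);t=np.array(c["t"])
    return -R.T@t, R.T@np.array([(u-c["cx"])/c["fx"],(v-c["cy"])/c["fy"],1])
def onz(c,u,v,z):
    o,d=ray(c,u,v);return o+d*(z-o[2])/d[2]
def tri(obs):
    A=[];b=[]
    for c,u,v in obs:
        o,d=ray(c,u,v);d/=np.linalg.norm(d);M=np.eye(3)-np.outer(d,d);A.append(M);b.append(M@o)
    A=np.vstack(A);b=np.hstack(b);x,*_=np.linalg.lstsq(A,b,rcond=None);return x,np.linalg.norm(A@x-b)
def proj(c,X):
    p=np.array(c["R"])@X+np.array(c["t"]);return c["cx"]+c["fx"]*p[0]/p[2],c["cy"]+c["fy"]*p[1]/p[2]
def delta(target,yaw=None):
    "shift in tool mm; turn in 5deg units for tool-down with yaw (roll pi)"
    s=sense();R=Ro.from_euler('xyz',s["ee_rot"])
    d=R.inv().apply(np.array(target)-s["eef_pos"])*1000
    r=None
    if yaw is not None: r=np.round(np.degrees((R.inv()*Ro.from_euler('xyz',[np.pi,0,yaw])).as_rotvec())/5,3)
    return np.round(d,1),r
E
python3 - <<'E'
from h import *
t=P("top");s=P("scene")
for n,a,b in(("knob",(216,216),(388,270)),("ring",(336,245),(337,203)),("fit",(281,243),(366,222))):
    print(n,tri([(t,*a),(s,*b)]))
print("hob corners",[np.round(onz(t,*p,.006)[:2],3).tolist() for p in((258,61),(376,65),(243,270),(373,273))])
A=cv2.imread("pics/top.png");B=cv2.imread("pics/scene.png")
f=lambda im,x,y,w=40:cv2.resize(im[y-30:y+30,x-w:x+w],None,fx=5,fy=5,interpolation=cv2.INTER_CUBIC)
cv2.imwrite("pics/crop.png",np.vstack([np.hstack([f(A,216,216),f(A,336,245)]),np.hstack([f(B,388,270),f(B,337,203)])]))
E
```

```text
knob (array([0.56214397, 0.25574495, 0.0134628 ]), np.float64(0.0031189163362309955))
ring (array([ 0.49168948, -0.0094091 ,  0.01149413]), np.float64(0.0034158442106496266))
fit (array([0.49714761, 0.11035922, 0.02240777]), np.float64(0.003512873361817813))
hob corners [[0.948, 0.168], [0.932, -0.119], [0.444, 0.193], [0.431, -0.09]]
```

View pics/crop.png

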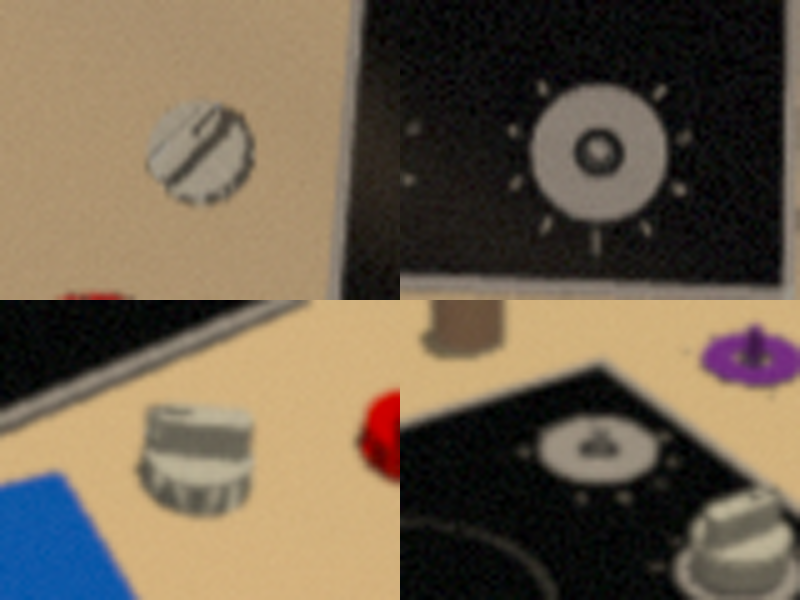

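The crop confirms the silver knob, with its bar pointing up-right in the top view (yaw ≈ -0.6), and the steel ring with its bare spindle. Next I move above the ring.

```bash
python3 -c "
from h import *
print(delta([.492,-.009,.14],np.pi-.05))"
```

```text
(array([-478.2, -533.1,   91.5]), array([-0.021, -0.004, -2.369]))
```

```bash
for i in 1; do
python3 -m handwheel '{"moves":[{"grip":1,"x":-478,"y":-533,"z":60,"az":-2.4},{"grip":1,"x":-478,"y":-533,"z":60,"az":-2.4},{"grip":1,"x":-478,"y":-533,"z":60,"az":-2.4},{"grip":1,"x":-478,"y":-533,"z":60,"az":-2.4},{"grip":1,"x":-478,"y":-533,"z":60,"az":-2.4}]}'
done; python3 -c "
from h import *
print(delta([.492,-.009,.14],np.pi-.05))"
```

```text
(array([-478.2, -533.1,   91.5]), array([-0.021, -0.004, -2.369]))validation failed for argument at $.mo...
```

```bash

python3 -m handwheel '{"moves":[{"grip":1.0,"x":-478,"y":-533,"z":60,"ax":0,"ay":0,"az":-2.4},{"grip":1.0,"x":-478,"y":-533,"z":60,"ax":0,"ay":0,"az":-2.4},{"grip":1.0,"x":-478,"y":-533,"z":60,"ax":0,"ay":0,"az":-2.4},{"grip":1.0,"x":-478,"y":-533,"z":60,"ax":0,"ay":0,"az":-2.4},{"grip":1.0,"x":-478,"y":-533,"z":60,"ax":0,"ay":0,"az":-2.4}]}' 2>&1
 python3 -c "
from h import *
print(sense()['time'],delta([.492,-.009,.14],np.pi-.05))"
```

```text
time: 0.52
eef_pos: [0.2601, 0.442, 0.2134]
ee_rot: [-3.141, -0.0, 3.095]
wrist_force: [1.0, -0.0, 0.5]
gripper_width: 1.0
grip_force: 0.0
0.5167 (array([-252.6, -439.7,   73.7]), array([-0.01 , -0.004,  0.041]))
```

```bash

python3 -m handwheel '{"moves":[{"grip":1.0,"x":-252,"y":-440,"z":74,"ax":0,"ay":0,"az":0},{"grip":1.0,"x":-252,"y":-440,"z":74,"ax":0,"ay":0,"az":0},{"grip":1.0,"x":-252,"y":-440,"z":74,"ax":0,"ay":0,"az":0},{"grip":1.0,"x":-252,"y":-440,"z":74,"ax":0,"ay":0,"az":0},{"grip":1.0,"x":-252,"y":-440,"z":74,"ax":0,"ay":0,"az":0}]}' >/dev/null
python3 -m handwheel '{"moves":[{"grip":0.5,"x":-148,"y":-258,"z":43,"ax":0,"ay":0,"az":0},{"grip":0.5,"x":-148,"y":-258,"z":43,"ax":0,"ay":0,"az":0},{"grip":0.5,"x":-148,"y":-258,"z":43,"ax":0,"ay":0,"az":0},{"grip":0.5,"x":-148,"y":-258,"z":43,"ax":0,"ay":0,"az":0},{"grip":0.5,"x":-148,"y":-258,"z":43,"ax":0,"ay":0,"az":0}]}' |head -2
python3 -m handwheel '{"moves":[{"grip":0.5,"x":-45,"y":-76,"z":12,"ax":0,"ay":0,"az":0},{"grip":0.5,"x":-45,"y":-76,"z":12,"ax":0,"ay":0,"az":0},{"grip":0.5,"x":-45,"y":-76,"z":12,"ax":0,"ay":0,"az":0}]}'
python3 - <<'E'
from h import *
print(delta([.492,-.009,.14],np.pi-.05))
import json
c=P("wrist");im=get_image("wrist");cv2.imwrite("pics/w1.png",im)
json.dump({k:np.array(v).tolist() for k,v in c.items()},open("w1.json","w"))
u,v=map(int,proj(c,np.array([.492,-.009,.0115])));print(u,v)
cv2.imwrite("pics/w1c.png",cv2.resize(im[v-50:v+50,u-65:u+65],None,fx=6,fy=6,interpolation=cv2.INTER_CUBIC))
E
```

```text
time: 1.35
eef_pos: [0.448, 0.0749, 0.154]
time: 1.6
eef_pos: [0.4904, -0.0059, 0.1413]
ee_rot: [-3.14, -0.001, 3.089]
wrist_force: [-1.0, 0.3, 0.3]
gripper_width: 0.515
grip_force: 0.0
(array([-1.7, -3. ,  1.3]), array([-0.02 , -0.006, -0.029]))
315 195
```

View pics/w1c.png

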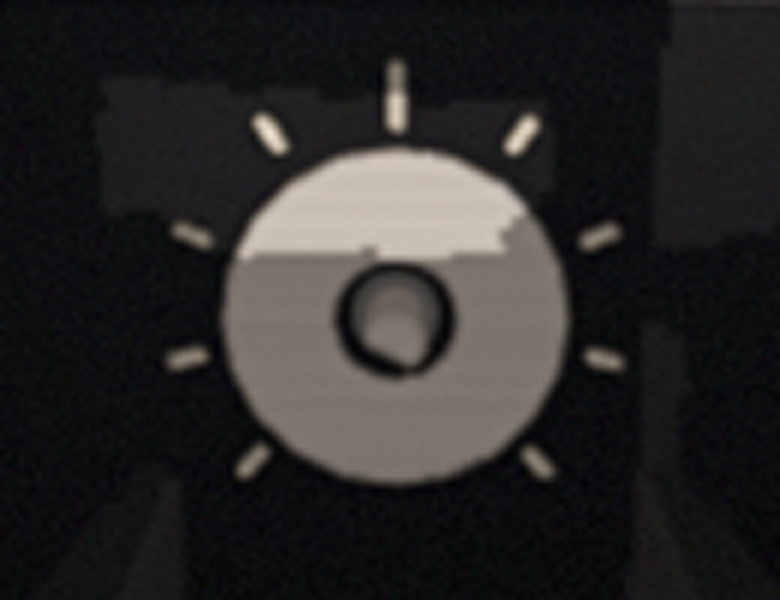

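In the wrist crop the ring is centred at (396,316), which is pixel (316,197.7). The spindle is in its hole, and its flat faces the lower left, which is roughly world +x turned towards -y. Now I locate the ring by triangulation.

```bash
python3 - <<'E'
from h import *
import json
c=json.load(open("w1.json"));w=(c,315.9,197.6)
print(tri([w,(P("top"),336,245.5)]),tri([w,(P("top"),336,245.5),(P("scene"),337,202.6)]))
X=onz(c,315.9,197.6,.0135);print(X,sense()["eef_pos"])
s=sense();o=onz(c,315-65+396/6,195-50+65/6,.006);print("off mark dir",o-X)
print(delta([X[0],X[1],.05],np.pi-.05))
E
```

```text
(array([ 0.49104225, -0.00964284,  0.02182885]), np.float64(0.0016044400982405808)) (array([ 0.4919045 , -0.00901414,  0.01321746]), np.float64(0.0033927195395327962))
[ 0.49330903 -0.00870141  0.0135    ] [ 0.48981913 -0.00445249  0.14136998]
off mark dir [-0.04253466  0.00235804 -0.0075    ]
(array([-3.8, -4. , 91.4]), array([-0.007, -0.017, -0.028]))
```

```bash

python3 -m handwheel '{"moves":[{"grip":0.32,"x":-3,"y":-4,"z":35,"ax":0,"ay":0,"az":0},{"grip":0.32,"x":-3,"y":-4,"z":65,"ax":0,"ay":0,"az":0},{"grip":0.32,"x":-3,"y":-4,"z":88,"ax":0,"ay":0,"az":0},{"grip":0.32,"x":-3,"y":-4,"z":88,"ax":0,"ay":0,"az":0}]}'
python3 - <<'E'
from h import *
import json
ims=[];
for i in range(6):
    c=P("wrist");ims.append(get_image("wrist").astype(float))
im=np.mean(ims,0).astype(np.uint8);cv2.imwrite("pics/w2.png",im)
json.dump({k:np.array(v).tolist() for k,v in c.items()},open("w2.json","w"))
print(np.mean([sense()["eef_pos"]],0))
u,v=map(int,proj(c,np.array([.493,-.0088,.02])));print(u,v)
cv2.imwrite("pics/w2c.png",np.clip(cv2.resize(im[v-40:v+40,u-50:u+50],None,fx=7,fy=7,interpolation=cv2.INTER_CUBIC)*1.4,0,255).astype(np.uint8))
E
```

```text
time: 1.98
eef_pos: [0.487, -0.0038, 0.0489]
ee_rot: [3.14, -0.011, 3.095]
wrist_force: [-1.1, 0.2, -0.3]
gripper_width: 0.333
grip_force: 0.0
[ 0.49353726 -0.00506372  0.05666501]
313 225
```

View pics/w2c.png

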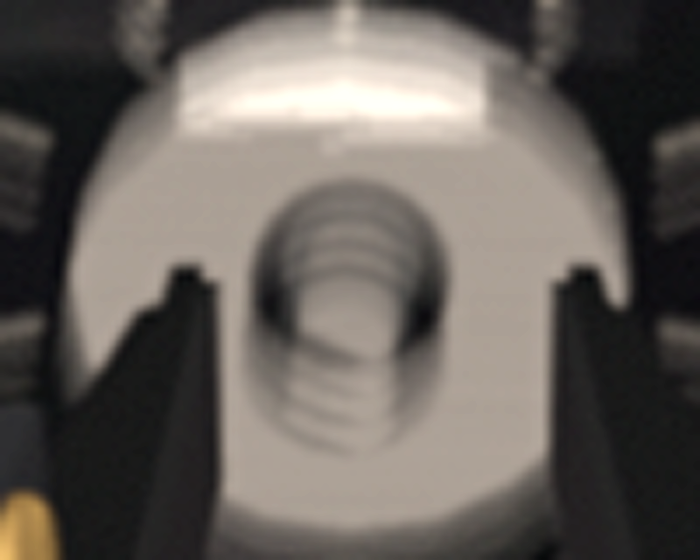

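The picture shows the spindle between the fingers, blurred because the arm was still settling. I take one sharp picture, now at rest.

```bash

python3 -m handwheel '{"moves":[{"grip":0.32,"x":0,"y":-4,"z":-2,"ax":0,"ay":0,"az":0},{"grip":0.32,"x":0,"y":-4,"z":-2,"ax":0,"ay":0,"az":0},{"grip":0.32,"x":0,"y":-4,"z":-2,"ax":0,"ay":0,"az":0},{"grip":0.32,"x":0,"y":-4,"z":-2,"ax":0,"ay":0,"az":0},{"grip":0.32,"x":0,"y":-4,"z":-2,"ax":0,"ay":0,"az":0}]}'
python3 - <<'E'
from h import *
import json
for i in range(2):get_image("wrist")
ims=[];
for i in range(4):
    c=P("wrist");ims.append(get_image("wrist").astype(float));print(np.round(sense()["eef_pos"],4))
print([np.abs(a-ims[0]).mean() for a in ims])
im=np.mean(ims,0).astype(np.uint8);cv2.imwrite("pics/w2.png",im)
json.dump({k:np.array(v).tolist() for k,v in c.items()},open("w2.json","w"))
u,v=map(int,proj(c,np.array([.493,-.0088,.02])));print(u,v)
cv2.imwrite("pics/w2d.png",np.clip(cv2.resize(im[v-25:v+25,u-32:u+32],None,fx=12,fy=12,interpolation=cv2.INTER_CUBIC)*1.4,0,255).astype(np.uint8))
E
```

```text
time: 2.7
eef_pos: [0.4918, -0.0093, 0.0565]
ee_rot: [3.142, 0.0, 3.094]
wrist_force: [0.2, 0.8, -0.1]
gripper_width: 0.321
grip_force: 0.0
[ 0.4917 -0.0093  0.0563]
[ 0.4917 -0.0093  0.0562]
[ 0.4917 -0.0092  0.0562]
[ 0.4917 -0.0092  0.0563]
[np.float64(0.0), np.float64(1.0194049479166667), np.float64(1.0415846354166667), np.float64(1.0385247395833332)]
319 228
```

View pics/w2d.png

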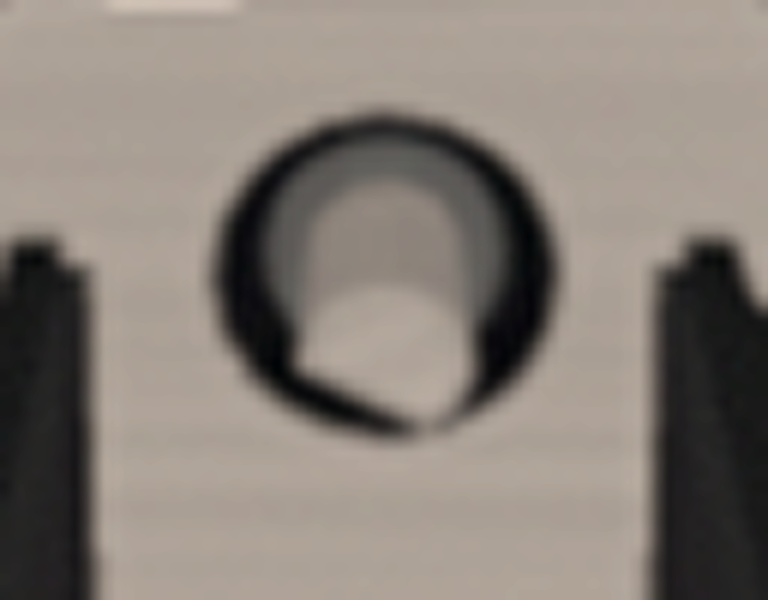

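The sharp crop shows the spindle's D top: round edge from (386,285), flat chord from (298,368) to (425,430), centre about (386,368). The fingers sit symmetrically astride it. I fit the chord for its yaw.

```bash
python3 - <<'E'
from h import *
import json
c=json.load(open("w2.json"));im=cv2.imread("pics/w2.png",0).astype(float)
u0,v0=319-32,228-25
f=lambda x,y:((x+.5)/12-.5+u0,(y+.5)/12-.5+v0)
big=cv2.resize(im[v0:v0+50,u0:u0+64],None,fx=12,fy=12,interpolation=cv2.INTER_CUBIC)
pts=[]
for x in range(310,400,4):
    col=big[350:440,x];g=np.gradient(cv2.GaussianBlur(col[:,None],(1,9),0)[:,0]);pts.append((x,350+np.argmin(g)))
pts=np.array(pts);print(pts[::4].tolist())
k=np.polyfit(pts[:,0],pts[:,1],1);print(k)
W=[onz(c,*f(x,np.polyval(k,x)),.0275)[:2] for x in(300,420)]
d=W[1]-W[0];n=np.array([d[1],-d[0]]);n*=np.sign(n[0]);yaw=np.arctan2(n[1],n[0])
print("flat yaw",yaw,"manual",W)
C=onz(c,*f(386,368),.0275);print("tip",C, "dist flat",np.dot(W[0]-C[:2],n/np.linalg.norm(n)))
Rg=onz(c,*f(386,274),.0135);print("ring hole on z .0135",Rg)
# height of tip: shaft vertical, two views not needed exactly: width check
a=onz(c,*f(300,368),.0275);b=onz(c,*f(472,368),.0275);print("width",np.linalg.norm(a-b), "hole w",np.linalg.norm(onz(c,*f(215,274),.0135)-onz(c,*f(557,274),.0135)))
print(delta([C[0],C[1],.0255],np.pi-.05))
E
```

```text
[[310, 378], [326, 389], [342, 390], [358, 402], [374, 404], [390, 414]]
[  0.45256917 237.35573123]
flat yaw -0.5009686910141552 manual [array([ 0.49387486, -0.01417766]), array([ 0.49763421, -0.00731203])]
tip [ 0.49379126 -0.00913422  0.0275    ] dist flat 0.002495565178319235
ring hole on z .0135 [ 0.49326981 -0.00906746  0.0135    ]
width 0.01006350030196368 hole w 0.021375935883283785
(array([-2.1,  0.2, 30.8]), array([ 0.   , -0.003,  0.031]))
```

```bash

python3 -m handwheel '{"moves":[{"grip":0.32,"x":-2,"y":0,"z":12,"ax":0,"ay":0,"az":0},{"grip":0.32,"x":-2,"y":0,"z":22,"ax":0,"ay":0,"az":0},{"grip":0.32,"x":-2,"y":0,"z":25,"ax":0,"ay":0,"az":0},{"grip":0.32,"x":-2,"y":0,"z":27,"ax":0,"ay":0,"az":0},{"grip":0.32,"x":-2,"y":0,"z":27,"ax":0,"ay":0,"az":0}]}' | grep -E 'pos|wrist'
python3 -m handwheel '{"moves":[{"grip":0.32,"x":0,"y":0,"z":1,"ax":0,"ay":0,"az":0},{"grip":0.32,"x":0,"y":0,"z":2,"ax":0,"ay":0,"az":0},{"grip":0.32,"x":0,"y":0,"z":2,"ax":0,"ay":0,"az":0}]}' | grep -E 'pos|wrist'
```

```text
eef_pos: [0.4932, -0.0093, 0.0285]
wrist_force: [-0.3, -0.8, -0.1]
eef_pos: [0.4938, -0.0093, 0.0275]
wrist_force: [-2.1, 0.2, 2.5]
```

```bash

for i in 1; do python3 -m handwheel '{"moves":[{"grip":0.32,"x":0,"y":0,"z":1,"ax":0,"ay":0,"az":0},{"grip":0.32,"x":0,"y":0,"z":2,"ax":0,"ay":0,"az":0},{"grip":0.32,"x":0,"y":0,"z":2,"ax":0,"ay":0,"az":0}]}' | grep -E 'pos|wrist'
python3 -m handwheel '{"moves":[{"grip":0.32,"x":0,"y":0,"z":1,"ax":0,"ay":0,"az":0},{"grip":0.32,"x":0,"y":0,"z":1.5,"ax":0,"ay":0,"az":0},{"grip":0.32,"x":0,"y":0,"z":1.5,"ax":0,"ay":0,"az":0}]}' | grep -E 'pos|wrist'
done
```

```text
eef_pos: [0.4938, -0.0093, 0.0257]
wrist_force: [-3.1, 1.0, 5.9]
eef_pos: [0.4938, -0.0094, 0.0256]
wrist_force: [-7.1, 1.5, 15.6]
```

```bash

python3 -m handwheel '{"moves":[{"grip":0.32,"x":0,"y":0,"z":0.7,"ax":0,"ay":0,"az":0},{"grip":0.32,"x":0,"y":0,"z":0.7,"ax":0,"ay":0,"az":0}]}' | grep -E 'pos|wrist'
python3 -m handwheel '{"moves":[{"grip":0.32,"x":0,"y":0,"z":-30,"ax":0,"ay":0,"az":0},{"grip":0.32,"x":0,"y":0,"z":-60,"ax":0,"ay":0,"az":0},{"grip":0.5,"x":0,"y":0,"z":-94,"ax":0,"ay":0,"az":0},{"grip":0.5,"x":0,"y":0,"z":-94,"ax":0,"ay":0,"az":0}]}' | grep -E 'pos|wrist'
python3 -c "
from h import *
print(delta([.562,.256,.13],np.pi-.6))"
```

```text
eef_pos: [0.4939, -0.0093, 0.0256]
wrist_force: [-10.8, 1.5, 20.0]
eef_pos: [0.4985, -0.0099, 0.1245]
wrist_force: [1.5, -0.1, 1.1]
(array([-50.9, 268.6,  -5.2]), array([0.03 , 0.153, 6.334]))
```

```bash

python3 -m handwheel '{"moves":[{"grip":0.5,"x":-51,"y":268,"z":-5,"ax":0,"ay":0,"az":6.3},{"grip":0.5,"x":-51,"y":268,"z":-5,"ax":0,"ay":0,"az":6.3},{"grip":0.5,"x":-51,"y":268,"z":-5,"ax":0,"ay":0,"az":6.3},{"grip":0.5,"x":-51,"y":268,"z":-5,"ax":0,"ay":0,"az":6.3},{"grip":0.5,"x":-51,"y":268,"z":-5,"ax":0,"ay":0,"az":6.3}]}' | grep -E 'pos|wrist'
python3 -c "
from h import *
print(delta([.562,.256,.13],np.pi-.6))"
```

```text
eef_pos: [0.5389, 0.1785, 0.1202]
wrist_force: [0.9, -0.6, -0.1]
(array([24.9, 76.9, -9.8]), array([ 0.003,  0.007, -0.038]))
```

```bash

python3 -m handwheel '{"moves":[{"grip":0.5,"x":25,"y":77,"z":-8,"ax":0,"ay":0,"az":0},{"grip":0.5,"x":25,"y":77,"z":-8,"ax":0,"ay":0,"az":0},{"grip":0.5,"x":25,"y":77,"z":-8,"ax":0,"ay":0,"az":0},{"grip":0.5,"x":25,"y":77,"z":-8,"ax":0,"ay":0,"az":0},{"grip":0.5,"x":25,"y":77,"z":-8,"ax":0,"ay":0,"az":0}]}' | grep -E 'pos|wrist'
python3 - <<'E'
from h import *
import json
for i in range(4):get_image("wrist")
ims=[];
for i in range(4):
    c=P("wrist");ims.append(get_image("wrist").astype(float));print(np.round(sense()["eef_pos"],4))
im=np.mean(ims,0).astype(np.uint8);cv2.imwrite("pics/w3.png",im)
json.dump({k:np.array(v).tolist() for k,v in c.items()},open("w3.json","w"))
u,v=map(int,proj(c,np.array([.562,.256,.02])));print(u,v)
cv2.imwrite("pics/w3c.png",cv2.resize(im[v-35:v+35,u-45:u+45],None,fx=8,fy=8,interpolation=cv2.INTER_CUBIC))
E
```

```text
eef_pos: [0.561, 0.2547, 0.1277]
wrist_force: [-0.1, 0.6, 0.2]
[0.5612 0.2536 0.1285]
[0.5613 0.2538 0.1287]
[0.5614 0.254  0.1288]
[0.5615 0.2541 0.1288]
319 198
```

View pics/w3c.png

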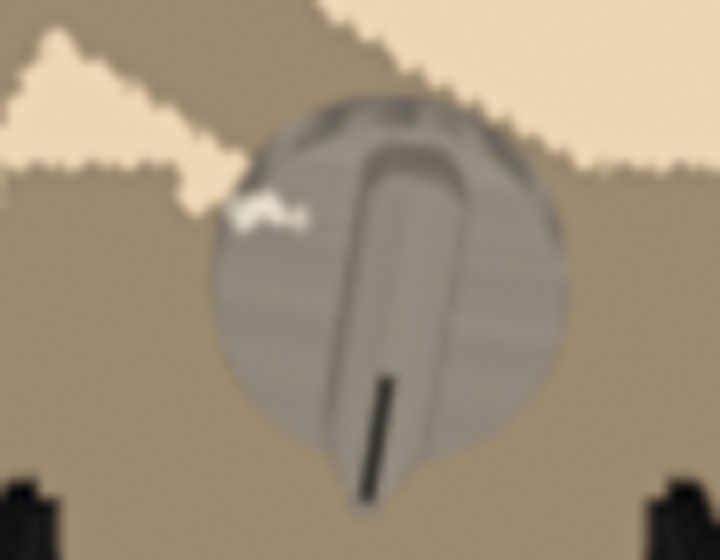

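The crop shows the knob with its pointed end at (365,510). The dark line runs from (388,380) to (366,500), the bar's rear end is at (415,170), and the skirt spans x 215–567.

```bash
python3 - <<'E'
from h import *
import json
c=json.load(open("w3.json"));u0,v0=319-45,198-35
f=lambda x,y:((x+.5)/8-.5+u0,(y+.5)/8-.5+v0)
g=lambda x,y,z:onz(c,*f(x,y),z)[:2]
yw=lambda a,b:np.arctan2(*(b-a)[::-1])
r,t=g(416,170,.034),g(365,512,.034)
print("len",np.linalg.norm(t-r),"mid",(r+t)/2,"yaw",yw(r,t))
print("line yaw",yw(g(388,380,.034),g(366,500,.034)),"edges",yw(g(368,190,.034),g(332,425,.034)),yw(g(465,200,.034),g(430,450,.034)))
L,Rr=g(215,285,.012),g(567,285,.012);print("skirt w",np.linalg.norm(L-Rr),(L+Rr)/2)
top=cv2.imread("pics/top.png")
print("top tri tip/rear:",tri([(c,*f(390,341)),(P("top"),216.3,215)]))
d,a=delta([(r+t)[0]/2,(r+t)[1]/2,.06],np.pi+yw(r,t));print(d,a)
E
```

```text
len 0.04192071541804976 mid [0.56559018 0.25648869] yaw -0.7361338093821937
line yaw -0.7675918134866292 edges -0.7452683039641008 -0.7211436947492951
skirt w 0.04423168746394256 [0.56489819 0.25752953]
top tri tip/rear: (array([0.56787021, 0.25358551, 0.01493535]), np.float64(0.003153826462371097))
[-2.1  4.3 68.8] [0.002 0.002 1.581]
```

```bash

python3 -m handwheel '{"moves":[{"grip":0.3,"x":-1,"y":4.5,"z":30,"ax":0,"ay":0,"az":1.58},{"grip":0.3,"x":-1,"y":4.5,"z":60,"ax":0,"ay":0,"az":1.58},{"grip":0.3,"x":-1,"y":4.5,"z":66,"ax":0,"ay":0,"az":1.58},{"grip":0.3,"x":-1,"y":4.5,"z":66,"ax":0,"ay":0,"az":1.58},{"grip":0.3,"x":-1,"y":4.5,"z":66,"ax":0,"ay":0,"az":1.58}]}' | grep -E 'pos|rot|width'
python3 - <<'E'
from h import *
import json
for i in range(4):c=P("wrist");im=get_image("wrist")
y=-.737;print(delta([.5653-.002*np.cos(y),.2568-.002*np.sin(y),.0345],np.pi+y))
u,v=map(int,proj(c,np.array([.565,.257,.03])));print(u,v)
cv2.imwrite("pics/w4.png",cv2.resize(im[v-50:v+50,u-60:u+60],None,fx=6,fy=6,interpolation=cv2.INTER_CUBIC))
E
```

```text
eef_pos: [0.5649, 0.2579, 0.0631]
ee_rot: [-3.141, -0.0, 2.407]
gripper_width: 0.305
(array([ 1.5, -1.9, 30.4]), array([0.036, 0.019, 0.025]))
314 226
```

View pics/w4.png

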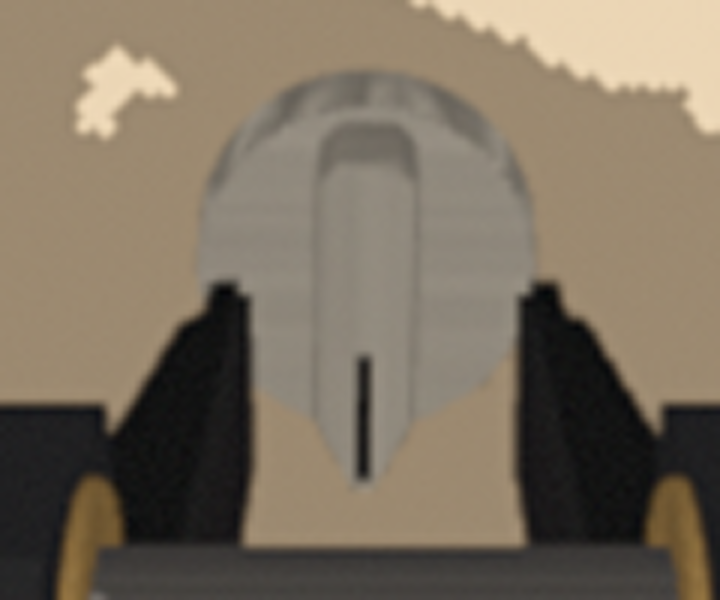

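The bar stands upright between the fingers, about 2 mm left of their middle. I correct this, then descend and grip.

```bash

python3 -m handwheel '{"moves":[{"grip":0.3,"x":1,"y":-2,"z":12,"ax":0,"ay":0,"az":0},{"grip":0.3,"x":1,"y":-2,"z":22,"ax":0,"ay":0,"az":0},{"grip":0.3,"x":1,"y":-2,"z":28,"ax":0,"ay":0,"az":0},{"grip":0.3,"x":1,"y":-2,"z":30,"ax":0,"ay":0,"az":0},{"grip":0.3,"x":1,"y":-2,"z":30,"ax":0,"ay":0,"az":0}]}' | grep -E 'pos|wrist'
python3 -m handwheel '{"moves":[{"grip":0.3,"x":0,"y":0,"z":0,"ax":0,"ay":0,"az":0},{"grip":0.3,"x":0,"y":0,"z":0,"ax":0,"ay":0,"az":0}]}' | grep -E 'pos|wrist'
```

```text
eef_pos: [0.5619, 0.2569, 0.0333]
wrist_force: [-5.2, -2.6, 11.3]
eef_pos: [0.5618, 0.2569, 0.0333]
wrist_force: [-5.4, -3.0, 10.6]
```

```bash

python3 -m handwheel '{"moves":[{"grip":0.3,"x":0,"y":0,"z":-1,"ax":0,"ay":0,"az":0},{"grip":0.1,"x":0,"y":0,"z":-1,"ax":0,"ay":0,"az":0},{"grip":0.0,"x":0,"y":0,"z":-1,"ax":0,"ay":0,"az":0},{"grip":0.0,"x":0,"y":0,"z":-1,"ax":0,"ay":0,"az":0},{"grip":0.0,"x":0,"y":0,"z":-1,"ax":0,"ay":0,"az":0}]}' 45
python3 -m handwheel '{"moves":[{"grip":0.0,"x":0,"y":0,"z":0,"ax":0,"ay":0,"az":0},{"grip":0.0,"x":0,"y":0,"z":-10,"ax":0,"ay":0,"az":0},{"grip":0.0,"x":0,"y":0,"z":-30,"ax":0,"ay":0,"az":0},{"grip":0.0,"x":0,"y":0,"z":-50,"ax":0,"ay":0,"az":0},{"grip":0.0,"x":0,"y":0,"z":-52,"ax":0,"ay":0,"az":0}]}'
python3 -c "
from h import *
for i in range(3):c=P('wrist');im=get_image('wrist')
s=sense();print(s['eef_pos'],s['ee_rot'])
cv2.imwrite('pics/w5.png',im[100:400,120:520])
print(delta([.4938,-.0091,.12],np.pi-.5))"
```

```text
time: 7.52
eef_pos: [0.5627, 0.2572, 0.0333]
ee_rot: [-3.142, -0.0, 2.407]
wrist_force: [0.4, 1.4, 1.1]
gripper_width: 0.119
grip_force: 45.1
time: 7.93
eef_pos: [0.565, 0.258, 0.0902]
ee_rot: [3.136, 0.003, 2.407]
wrist_force: [0.7, -0.6, 0.2]
gripper_width: 0.124
grip_force: 45.1
[0.56249467 0.25707616 0.08555275] [-3.14144608e+00 -8.94137926e-06  2.40658488e+00]
(array([-127.5, -243.5,  -34.4]), array([-2.000e-03, -0.000e+00, -2.693e+00]))
```

View pics/w5.png

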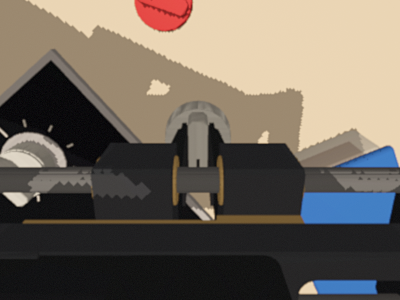

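The knob is held at 11.7 mm opening, which matches the 12 mm bar. It hangs straight between the pads.

```bash

python3 - <<'E'
from h import *
c=P("wrist");s=sense();R=Ro.from_euler('xyz',s["ee_rot"])
K=lambda x,y,z:proj(c,np.array(s["eef_pos"])+R.apply([-.0022-x,y,.0333-z]))
print("skirt rear top",K(-.023,0,.016),"skirt rear bottom",K(-.023,0,0),"bar rear top",K(-.021,0,.034))
g=cv2.cvtColor(cv2.imread("pics/w5.png"),cv2.COLOR_BGR2GRAY);print([(100+r,int(g[r,192:203].mean())) for r in range(90,145,2)])
E
python3 -m handwheel '{"moves":[{"grip":0.0,"x":-128,"y":-243,"z":-34,"ax":0,"ay":0,"az":-2.7},{"grip":0.0,"x":-128,"y":-243,"z":-34,"ax":0,"ay":0,"az":-2.7},{"grip":0.0,"x":-128,"y":-243,"z":-34,"ax":0,"ay":0,"az":-2.7},{"grip":0.0,"x":-128,"y":-243,"z":-34,"ax":0,"ay":0,"az":-2.7},{"grip":0.0,"x":-128,"y":-243,"z":-34,"ax":0,"ay":0,"az":-2.7}]}' | grep pos
python3 -c "
from h import *
print(delta([.4919,-.0080,.10],np.pi-.5))"
```

```text
skirt rear top (np.float64(317.16549747175753), np.float64(206.6610345508024)) skirt rear bottom (np.float64(317.2122137272458), np.float64(199.90959736801065)) bar rear top (np.float64(317.1050262763594), np.float64(219.06504685459987))
[(190, 139), (192, 140), (194, 140), (196, 139), (198, 140), (200, 132), (202, 110), (204, 115), (206, 116), (208, 121), (210, 140), (212, 113), (214, 105), (216, 109), (218, 109), (220, 111), (222, 132), (224, 137), (226, 137), (228, 136), (230, 137), (232, 137), (234, 137), (236, 137), (238, 137), (240, 137), (242, 137), (244, 137)]
eef_pos: [0.5094, 0.0554, 0.1095]
(array([-15. , -64. ,   9.6]), array([-0.02 , -0.032,  0.017]))
```

```bash

python3 -m handwheel '{"moves":[{"grip":0.0,"x":-14,"y":-64,"z":0,"ax":0,"ay":0,"az":0},{"grip":0.0,"x":-14,"y":-64,"z":0,"ax":0,"ay":0,"az":0},{"grip":0.0,"x":-14,"y":-64,"z":25,"ax":0,"ay":0,"az":0},{"grip":0.0,"x":-14,"y":-64,"z":38,"ax":0,"ay":0,"az":0},{"grip":0.0,"x":-14,"y":-64,"z":38,"ax":0,"ay":0,"az":0}]}' | grep pos
python3 -m handwheel '{"moves":[{"grip":0.0,"x":0,"y":0,"z":0,"ax":0,"ay":0,"az":0},{"grip":0.0,"x":0,"y":0,"z":0,"ax":0,"ay":0,"az":0},{"grip":0.0,"x":0,"y":0,"z":0,"ax":0,"ay":0,"az":0}]}'
python3 -c "
from h import *
print(delta([.4910,-.0076,.0608],np.pi-.5))"
```

```text
eef_pos: [0.4892, -0.0063, 0.0686]
time: 9.17
eef_pos: [0.4938, -0.0057, 0.0741]
ee_rot: [3.141, 0.001, 2.643]
wrist_force: [0.4, -0.1, 0.3]
gripper_width: 0.122
grip_force: 45.1
(array([ 1.6, -3. , 13.2]), array([0.005, 0.012, 0.015]))
```

```bash

python3 -m handwheel '{"moves":[{"grip":0.0,"x":1.5,"y":-3,"z":5,"ax":0,"ay":0,"az":0},{"grip":0.0,"x":1.5,"y":-3,"z":9,"ax":0,"ay":0,"az":0},{"grip":0.0,"x":1.5,"y":-3,"z":9,"ax":0,"ay":0,"az":0},{"grip":0.0,"x":1.5,"y":-3,"z":9,"ax":0,"ay":0,"az":0},{"grip":0.0,"x":1.5,"y":-3,"z":9,"ax":0,"ay":0,"az":0}]}' | grep -E 'pos|wrist'
python3 -c "
from h import *
for i in range(3):get_image('top')
print(sense()['eef_pos'],delta([.4910,-.0076,.0608],np.pi-.5))"
```

```text
eef_pos: [0.4904, -0.0079, 0.0644]
wrist_force: [-0.6, 0.5, -1.2]
[ 0.49056724 -0.00794792  0.06452326] (array([-0.2,  0.5,  3.7]), array([0.001, 0.004, 0.007]))
```

Aligned to within half a millimetre. I lower in small steps and watch the force.

```bash

python3 -m handwheel '{"moves":[{"grip":0.0,"x":0,"y":0,"z":2,"ax":0,"ay":0,"az":0},{"grip":0.0,"x":0,"y":0,"z":4,"ax":0,"ay":0,"az":0},{"grip":0.0,"x":0,"y":0,"z":4,"ax":0,"ay":0,"az":0}]}' | grep -E 'pos|wrist'
python3 -m handwheel '{"moves":[{"grip":0.0,"x":0,"y":0,"z":1,"ax":0,"ay":0,"az":0},{"grip":0.0,"x":0,"y":0,"z":2,"ax":0,"ay":0,"az":0},{"grip":0.0,"x":0,"y":0,"z":2,"ax":0,"ay":0,"az":0}]}' | grep -E 'pos|wrist'
python3 -m handwheel '{"moves":[{"grip":0.0,"x":0,"y":0,"z":1,"ax":0,"ay":0,"az":0},{"grip":0.0,"x":0,"y":0,"z":2,"ax":0,"ay":0,"az":0},{"grip":0.0,"x":0,"y":0,"z":2,"ax":0,"ay":0,"az":0}]}' | grep -E 'pos|wrist'
```

```text
eef_pos: [0.4901, -0.0079, 0.0598]
wrist_force: [0.2, -0.8, -1.6]
eef_pos: [0.4907, -0.008, 0.0584]
wrist_force: [0.2, 1.0, -0.6]
eef_pos: [0.491, -0.0081, 0.0565]
wrist_force: [1.4, -0.5, -0.9]
```

```bash

python3 -m handwheel '{"moves":[{"grip":0.0,"x":0,"y":0,"z":1.5,"ax":0,"ay":0,"az":0},{"grip":0.0,"x":0,"y":0,"z":3,"ax":0,"ay":0,"az":0},{"grip":0.0,"x":0,"y":0,"z":3,"ax":0,"ay":0,"az":0}]}' | grep -E 'pos|wrist'
python3 -m handwheel '{"moves":[{"grip":0.0,"x":0,"y":0,"z":1.5,"ax":0,"ay":0,"az":0},{"grip":0.0,"x":0,"y":0,"z":3,"ax":0,"ay":0,"az":0},{"grip":0.0,"x":0,"y":0,"z":3,"ax":0,"ay":0,"az":0}]}' | grep -E 'pos|rot|wrist'
python3 -m handwheel '{"moves":[{"grip":0.0,"x":0,"y":0,"z":1,"ax":0,"ay":0,"az":0},{"grip":0.0,"x":0,"y":0,"z":2,"ax":0,"ay":0,"az":0},{"grip":0.0,"x":0,"y":0,"z":2,"ax":0,"ay":0,"az":0}]}' | grep -E 'pos|rot|wrist'
```

```text
eef_pos: [0.491, -0.0081, 0.0534]
wrist_force: [3.5, 0.1, -0.5]
eef_pos: [0.491, -0.0081, 0.0505]
ee_rot: [3.141, 0.001, 2.642]
wrist_force: [3.3, -1.2, -0.5]
eef_pos: [0.491, -0.0081, 0.0486]
ee_rot: [3.141, 0.001, 2.642]
wrist_force: [5.2, -1.7, 0.5]
```

```bash

python3 -m handwheel '{"moves":[{"grip":0.0,"x":-0.6,"y":0,"z":1,"ax":0,"ay":0,"az":0},{"grip":0.0,"x":-0.6,"y":0,"z":2,"ax":0,"ay":0,"az":0},{"grip":0.0,"x":-0.6,"y":0,"z":2,"ax":0,"ay":0,"az":0}]}' | grep -E 'pos|wrist'
python3 -m handwheel '{"moves":[{"grip":0.0,"x":0,"y":0,"z":1,"ax":0,"ay":0,"az":0},{"grip":0.0,"x":0,"y":0,"z":2,"ax":0,"ay":0,"az":0},{"grip":0.0,"x":0,"y":0,"z":2,"ax":0,"ay":0,"az":0}]}' | grep -E 'pos|wrist'
python3 -m handwheel '{"moves":[{"grip":0.0,"x":0,"y":0,"z":1,"ax":0,"ay":0,"az":0},{"grip":0.0,"x":0,"y":0,"z":1.5,"ax":0,"ay":0,"az":0},{"grip":0.0,"x":0,"y":0,"z":1.5,"ax":0,"ay":0,"az":0}]}' | grep -E 'pos|wrist'
```

```text
eef_pos: [0.4911, -0.0082, 0.0465]
wrist_force: [3.1, -1.0, 3.7]
eef_pos: [0.4911, -0.0082, 0.0446]
wrist_force: [2.0, -0.4, 5.9]
eef_pos: [0.4912, -0.0082, 0.0434]
wrist_force: [1.5, -0.1, 6.8]
```

```bash

python3 -m handwheel '{"moves":[{"grip":0.0,"x":0,"y":0,"z":0.8,"ax":0,"ay":0,"az":0},{"grip":0.0,"x":0,"y":0,"z":1.5,"ax":0,"ay":0,"az":0},{"grip":0.0,"x":0,"y":0,"z":1.5,"ax":0,"ay":0,"az":0}]}' | grep -E 'pos|wrist'
python3 -m handwheel '{"moves":[{"grip":0.0,"x":0,"y":0,"z":0.8,"ax":0,"ay":0,"az":0},{"grip":0.0,"x":0,"y":0,"z":1,"ax":0,"ay":0,"az":0},{"grip":0.0,"x":0,"y":0,"z":1,"ax":0,"ay":0,"az":0}]}' | grep -E 'pos|wrist'
```

```text
eef_pos: [0.4913, -0.0082, 0.0429]
wrist_force: [-1.2, -0.3, 14.3]
eef_pos: [0.4914, -0.0082, 0.0427]
wrist_force: [-4.2, -0.3, 19.7]
```

```bash

python3 -m handwheel '{"moves":[{"grip":0.0,"x":0,"y":0,"z":0,"ax":0,"ay":0,"az":0},{"grip":0.0,"x":0,"y":0,"z":0,"ax":0,"ay":0,"az":0},{"grip":0.0,"x":0,"y":0,"z":0,"ax":0,"ay":0,"az":0}]}'
python3 -c "
from h import *
a=get_image('scene')[130:330,180:460];b=get_image('wrist')[60:260,170:450]
cv2.imwrite('pics/fin.png',cv2.resize(np.vstack([a,b]),None,fx=1.5,fy=1.5,interpolation=cv2.INTER_CUBIC))"
```

```text
time: 12.73
eef_pos: [0.4914, -0.0082, 0.0428]
ee_rot: [-3.141, -0.001, 2.642]
wrist_force: [-4.3, -0.1, 18.6]
gripper_width: 0.122
grip_force: 47.3
```

View pics/fin.png

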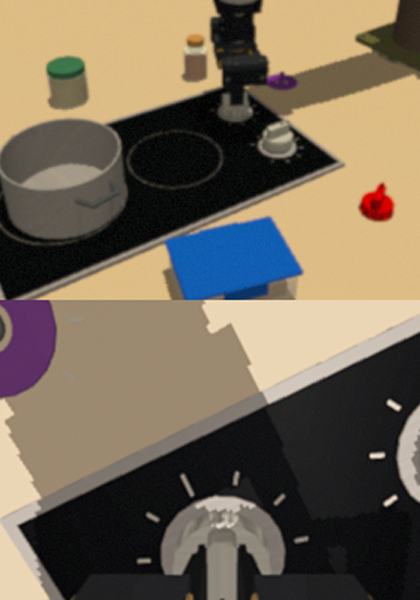

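The picture shows the knob seated and pressed on the ring at (220,540), and the fitted knob, jars and box unmoved. Handing in.

```bash
python3 -c "
from station import *
print(job_done())"
```

```text
the job is handed in; nothing more can be done
None
```

The job is handed in at about 13 s: I pressed the trim ring home to its hard stop, then pushed the knob onto the spindle with the flats aligned. The arm still holds it fully pressed in at about 19 N, and the last picture shows the other knob, jars and lunch box unmoved.

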